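# Set the dial, tip the jar: ball knobs into their box

### The job

Stand the catch box that has the same colour as the ball knobs under the jar, slid in from the front with its handle outwards until it meets the stop bar, and turn the jar's dial lid to its largest opening. Only then tip the jar right over by its crank so that all four knobs fall into that box, and bring the jar back upright. Leave the box standing under the jar and the dial at the large opening, and do not disturb the other box, the chisel or the oilstone.

Things in the scene. Friction and masses are not known exactly. Their poses are not given: they have to be found in the camera images.
- stand: fixed wooden stand for the tipping jar. Origin on the bench straight below the jar's pivot; z up; its -x side is the front (about towards the robot), where the jar spills and the box goes in. Two posts 30 mm (x) x 12 mm (y), 165 mm high, their inner faces at y = -50 and +50 mm; feet 90 (x) x 26 (y) x 12 mm under them, at y = 50 to 76 mm on both sides. A stop bar between the posts, 30 mm high, has its front face at x = +18 mm. The pivot axis runs along y at z = 150 mm
- box_place (a point): point on the bench under the jar where the centre of the box's underside belongs, with the box's x along the stand's x: 38 mm in front of the pivot (stand x = -38 mm). Against the stop bar the box's centre is 1 mm beyond it
- jar (a joint): tipping angle of the clear round jar (76 mm across, from 45 mm below to 40 mm above its pivot), rad: 0 = upright (start, a stop), 2.09 = mouth down to the front (a stop). It stays where it is left; about 3 N at a crank pin turns it. Growing: the jar's top goes to the stand's -x. Fixed plate under the dial with one window, towards the stand's -x when upright; knobs roll out through it from about 1.6 rad if the dial's large opening is over it
- jar_mouth (a point): centre of the jar's top, on the jar's axis, 43 mm from the pivot; the dial disc lies on it, 76 mm across, top 5 mm above this point (hub 7.5 mm)
- dial (a joint): angle of the yellow dial lid about the jar's axis, rad, growing anticlockwise seen from above: 0 = small opening over the window, 0.98 = medium, 2.86 = large opening exactly over the window, 3.3 = stop. Starts between small and medium. Only the large opening lets the knobs through. It stays where it is left; about 0.7 N at the lug turns it
- dial_lug (a point): centre of the top of the dial's upright green lug: a round post, 10 mm across, rising 29 mm over the disc, 30 mm from the dial's axis. Seen from above, with the jar upright, it stands 0.56 rad anticlockwise from the stand's +x when the dial is at 2.86, and at (dial - 2.30) rad in general
- red_pin (a point): middle (along its length) of the red crank pin, fixed to the jar: a bar 14 mm across, parallel to the stand's y from y = 70 to 132 mm, 75 mm from the pivot axis; this point is at y = 105 mm. Jar upright: 0.52 rad in front of straight up (stand x = -37.5, z = 215 mm). Pushing it forwards and down tips the jar; with the jar at 2.09 it is low in front (x = -37.5, z = 85 mm). The crank's 10 mm arm lies at y = 72 mm
- black_pin (a point): middle of the black crank pin, same size, opposite the red one on the same arm: low behind the pivot with the jar upright (x = +37.5, z = 85 mm), high and behind it (x = +37.5, z = 215 mm) with the jar at 2.09. Pushing it backwards (+x) and down brings the jar upright
- orange_box: loose open-topped orange catch box, outside 110 (its x) x 84 (its y) x 50 mm high, walls and floor 4 mm, about 0.18 kg; a wooden block handle stands off its -x end: 14 mm wide along y, from x = -96 to -54 mm, z = 22 to 70 mm. Origin: centre of the underside; z up
- orange_box_grip (a point): middle of the orange box's handle, 75 mm from the box's origin towards its -x, 52 mm above its underside
- blue_box: loose open-topped blue catch box, outside 110 (its x) x 84 (its y) x 50 mm high, walls and floor 4 mm, about 0.18 kg; a wooden block handle stands off its -x end: 14 mm wide along y, from x = -96 to -54 mm, z = 22 to 70 mm. Origin: centre of the underside; z up
- ball1: glossy orange plastic ball knob, 16 mm across, 12 g, one of four that start inside the clear jar; origin at its centre
- ball2: glossy orange plastic ball knob, 16 mm across, 12 g, one of four that start inside the clear jar; origin at its centre
- ball3: glossy orange plastic ball knob, 16 mm across, 12 g, one of four that start inside the clear jar; origin at its centre
- ball4: glossy orange plastic ball knob, 16 mm across, 12 g, one of four that start inside the clear jar; origin at its centre
- chisel: bystander: wood chisel lying on the bench, 190 mm long along its x, 30 mm high; origin under its middle
- oilstone: bystander: oilstone in a wooden tray, 150 x 55 x 33 mm; origin centre of the underside
Not all that is in view belongs to the job. Several things have the shape of the orange_box; the one meant has the colours described above.

How it is judged:
By the outcome, as a careful person would: the job done as asked, in the order asked, and still so for the second after the job is handed in, with the robot touching nothing.
It also fails if it takes over 72 s, if anything falls off the work surface, if the arm or the gripper's body presses on something with over 40 N, if the wrist force passes 120 N, or if a joint passes its speed limit or range.

### The arm

A 7-joint arm with a two-finger parallel gripper is mounted at the origin on the work surface. World frame = base frame: x ahead of the robot, y to its left, z up, the work surface at z = 0. Lengths are in m, angles in degrees, forces in N, time in s.
With the tool pointing down it reaches from about 0.425 to 0.875 m from the base axis. Payload 4.7 kg.
Tool frame: the origin (TCP) lies midway between the tips of the shut fingers; the grasp point (between the pads) lies 19 mm behind it (env.grip_depth is the distance from the TCP to the grasp point, in m); z points along the fingers, y is the line along which they close (so a half turn about z gives the same grasp; the last joint's range is limited). The gripper opens to 87 mm and grips with 3 to 60 N. Pads are 19 mm wide; open, the fingers measure 117 mm over their backs; the gripper's body (75 mm by 190 mm) begins 51 mm behind the grasp point.
Start: joints at [67.844, 18.392, -4.016, 83.108, 1.295, 78.541, -3.26], TCP at [0.254, -0.599, 0.223] pointing down, gripper open.
Joint ranges: [-163.93, 163.93], [-17.29, 119.83], [-79.2, 71.16], [3.27, 140.29], [-89.18, 269.18], [5.43, 117.66], [-154.24, 154.24]. Speed limits (degrees/s): [147.25, 147.25, 180, 180, 180, 180, 180].

### API

Orientations are given as [roll, pitch, yaw] about the fixed x, y, z axes, in that order (R = Rz(yaw) Ry(pitch) Rx(roll)).
In Python, from cell import get_obs, optics, env, nets gives the robot as it stands.
- The arm moves only by the shell command python3 -m creep 'ROWS' [FORCE]. ROWS is JSON, a list of rows, each an object of numbers: "wx", "wy", "wz": the turn, a rotation vector about the tool's x, y, z in degrees; "tx", "ty", "tz": the shift along the tool's x, y, z in mm; "gripper": the opening, from -1 (shut) to 1 (fully open). A call has 1 to 5 rows; each row is the pose to reach, as a shift and turn from the pose commanded when the call began, along the tool's axes at that moment; what a row does not reach only later rows make up. A row lasts 1/12 s, in which the tool goes at most 41.7 mm and 7.16 degrees, less where a joint would pass 70% of its speed; a pose out of reach is approached as far as the arm can. A call with a gripper value outside its range is refused whole. The fingers move at their own pace and stop on an object; FORCE is the grip in N (left out, the last holds). Time passes only in rows, so rows that repeat a pose let the fingers close. It gives the time, the measured TCP pose, the force, the opening and the grip force at its end, in the units of the state.
- get_obs(): the state, without advancing time (a new reading comes with each control period).
- optics.read_camera(name): name is "side" or "top"; returns (picture, depth): 480x640x3 uint8, red, green, blue; 480x640 float32, m along the optical axis (not along the pixel's ray), 0 where there is no reading.
- optics.camera_info(name): a dict with "fovy" (degrees; the focal length in pixels is half the picture's height over the tangent of half this angle, whatever the lens; pixels are square), "cx", "cy" (the principal point, pixels), "R" (3x3) and "t" (3): a world point X has camera coordinates R X + t. Camera axes: x right, y down, z forward; pixel columns grow to the right and rows downward; lengths in m; the calibration is good to about 2 mm. A picture is of the moment at which its call begins. camera_info takes no time and is no camera call.
- env.sign_off(): hands the job in; it is judged then, once.
Trained networks look in the newest picture that a camera, given by its name, has taken for a name from the list of things; names that differ only in an ending like _2 or _b are one class to them, and where a whole thing is asked for, a point or a joint stands for the part that bears it (a point fixed in the world has none). Each returns a list of dicts, best first, with "confidence" (0 to 1); they miss things now and then, are a little off and sometimes report something else, mostly with a low value. They report only what shows in the picture. A call takes as long as a camera call. They do not tell look-alikes from the thing itself.
- nets.look_for(query, camera): "point" ([x, y, z] in m, in world coordinates, good to about 4 mm: the middle of the surface that is visible of it).
- nets.place_of(query, camera): "point" ([x, y, z] in m, in world coordinates, good to about 4 mm: a listed point, or the origin of a listed thing).
The state is a dict: "time_s": time; "qpos": joint angles; "joint_velocities": joint speeds; "effort": joint torques, N m; "tool_pos": TCP position; "tool_rot": TCP orientation; "force": force on the tool from outside, world axes, zero at the start; "wrist_torque": the same for the moment, N m; "grip_width": finger opening in m; "grasp_force": force on a finger pad.
Only numpy, scipy, OpenCV 4.12 (cv2) and the standard library are available. Lean on these libraries where they do the work, as an engineer would, in place of code of your own. Each camera call takes 0.05 s, during which the arm holds its last target. There are 200 camera calls.

## Working session

There is one attempt and no reset: what is moved stays moved. The work goes in short steps, Python scripts to look and compute and a shell command to move; the robot and the scene stay as the last step left them, time stands still between calls to the robot, and variables do not carry over. Pictures are saved under pics/ and viewed, at most 10 in all, crops included, and the job is handed in when it is done.

```bash
mkdir -p pics
python3 - <<'E'
from cell import get_obs, optics, env, nets
import cv2, numpy as np
for c in ("top","side"):
    p,d=optics.read_camera(c); cv2.imwrite(f"pics/{c}0.png",p[:,:,::-1]); 
    i=optics.camera_info(c); print(c,i["fovy"],np.round(i["R"],3).tolist(),np.round(i["t"],3))
    for q in ("stand","box_place","jar_mouth","dial_lug","red_pin","black_pin","orange_box","orange_box_grip","blue_box","chisel","oilstone"):
        print(q,[(np.round(r["point"],3).tolist(),round(r["confidence"],2)) for r in nets.place_of(q,c)[:3]])
o=get_obs(); print(o["time_s"],o["tool_pos"],o["tool_rot"],o["force"],env.grip_depth)
E
```

```text
top 53.96903512798852 [[0.029, -1.0, 0.004], [-0.991, -0.029, -0.13], [0.13, 0.0, -0.992]] [0.019 0.573 0.931]
stand [([0.592, 0.013, 0.002], 0.74)]
box_place []
jar_mouth [([0.589, 0.006, 0.196], 0.73)]
dial_lug [([0.594, -0.02, 0.228], 0.82), ([0.545, 0.113, 0.211], 0.18)]
red_pin [([0.541, 0.111, 0.212], 0.65)]
black_pin [([0.621, 0.12, 0.083], 0.85)]
orange_box [([0.786, 0.038, -0.002], 0.83), ([0.661, 0.39, -0.004], 0.78), ([0.326, -0.18, 0.0], 0.58)]
orange_box_grip [([0.267, -0.23, 0.051], 0.75), ([0.721, 0.01, 0.051], 0.7), ([0.734, 0.4, 0.049], 0.59)]
blue_box [([0.544, -0.312, -0.003], 0.97), ([0.594, 0.013, -0.002], 0.7)]
chisel [([0.715, -0.231, 0.001], 0.84)]
oilstone [([0.731, 0.234, 0.002], 0.79), ([0.595, -0.022, 0.228], 0.51)]
side 47.5687639478963 [[-0.997, -0.074, 0.024], [-0.06, 0.537, -0.841], [0.05, -0.84, -0.54]] [0.55  0.13  1.217]
stand [([0.591, 0.013, -0.002], 0.92), ([0.712, -0.234, -0.004], 0.68), ([0.593, -0.017, 0.222], 0.35)]
box_place [([0.558, 0.008, 0.0], 0.98)]
jar_mouth [([0.594, 0.011, 0.193], 0.89)]
dial_lug [([0.593, -0.019, 0.223], 0.93)]
red_pin [([0.546, 0.112, 0.217], 0.7), ([0.716, -0.233, -0.004], 0.35)]
black_pin [([0.623, 0.122, 0.088], 0.6), ([0.546, 0.111, 0.217], 0.4)]
orange_box [([0.786, 0.037, -0.003], 0.93), ([0.656, 0.394, -0.003], 0.84), ([0.517, 0.27, -0.001], 0.7)]
orange_box_grip [([0.267, -0.231, 0.054], 0.91), ([0.735, 0.402, 0.052], 0.69), ([0.45, 0.254, 0.054], 0.61)]
blue_box [([0.54, -0.318, -0.001], 0.88)]
chisel [([0.712, -0.234, -0.0], 0.87)]
oilstone [([0.734, 0.237, -0.002], 0.94)]
1.2 [ 0.25357548 -0.59852328  0.22259943] [1.79993809e+02 3.08462854e-03 2.29657112e+01] [ 0.4533711  -0.50147012 -0.29432311] 0.0187
```

View pics/top0.png

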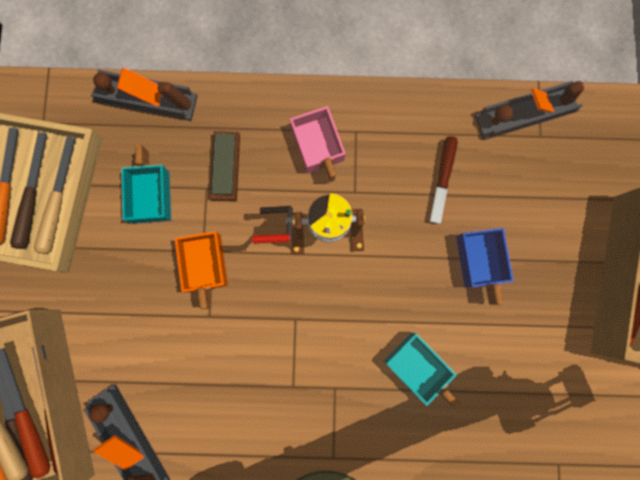

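View pics/side0.png

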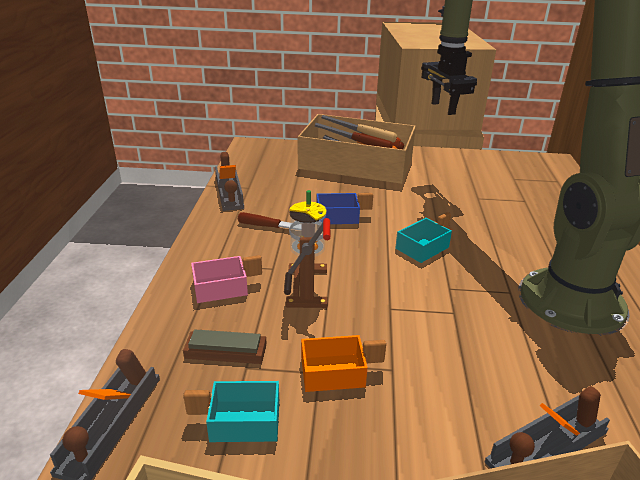

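The pictures show the orange box at about (200,262) top / (335,362) side, its handle towards the robot. The stand is at (330,218) with the lug on its −y side and the red pin at (270,239). The remaining boxes are blue, pink and two teal. Next I refine the poses from colour and depth.

```bash
cat > h.py <<'E'
from cell import get_obs, optics, env, nets
import cv2, numpy as np
def cloud(c):
    p,d=optics.read_camera(c); i=optics.camera_info(c); f=240/np.tan(np.radians(i["fovy"])/2)
    v,u=np.mgrid[0:480,0:640]; C=np.stack([(u-i["cx"])/f*d,(v-i["cy"])/f*d,d],-1)
    return p,cv2.cvtColor(p,cv2.COLOR_RGB2HSV),(C-np.array(i["t"]))@np.array(i["R"]),d>0   # R^T(C-t)
def sel(X,ok,hsv,h,s,v,lo,hi):
    H=hsv.astype(int); m=ok&(H[...,0]>=h[0])&(H[...,0]<=h[1])&(H[...,1]>=s)&(H[...,2]>=v)&np.all((X>lo)&(X<hi),-1)
    return X[m]
def rect(P): 
    (c,s,a)=cv2.minAreaRect((P[:,:2]*1000).astype(np.float32)); return np.round(c,1),np.round(s,1),round(a,1)
def st():
    o=get_obs(); print("t",round(o["time_s"],2),"tcp",np.round(o["tool_pos"]*1000,1),np.round(o["tool_rot"],1),"F",np.round(o["force"],1),"w",round(o["grip_width"]*1000,1),"gf",round(o["grasp_force"],1)); return o
E
python3 - <<'E'
from h import *
for c in ("top","side"):
    p,hsv,X,ok=cloud(c)
    for n,h,s,v,lo,hi in (("red",(0,4),190,80,(.48,.05,.15),(.62,.17,.25)),("orange",(8,16),190,150,(.4,.18,.035),(.62,.34,.06)),
        ("lug",(45,80),90,40,(.52,-.06,.2),(.66,.06,.25)),("yellow",(24,34),150,100,(.52,-.06,.18),(.66,.06,.21)),
        ("handle",(8,20),60,60,(.40,.22,.055),(.47,.29,.08)),("black",(0,180),0,0,(.58,.085,.06),(.68,.16,.12))):
        P=sel(X,ok,hsv,h,s,v,lo,hi)
        if len(P)>5: print(c,n,len(P),np.round(np.median(P,0)*1000,1),np.round(P.max(0)*1000),rect(P))
E
```

```text
top red 232 [548.7 109.8 221.3] [557. 140. 226.] (array([549.3, 110.8]), array([11.5, 59.6]), 3.9)
top orange 615 [522.2 277.4  49.4] [583. 322.  58.] (array([520.7, 271. ]), array([112.7,  85.1]), 11.0)
top lug 17 [595.2 -15.8 227. ] [599. -13. 230.] (array([595.8, -16. ]), array([4.4, 7.5]), 64.5)
top yellow 925 [588.3   5.4 198.9] [632.  45. 209.] (array([590.4,   5.7]), array([54.6, 74.2]), 60.4)
top handle 180 [449.  254.9  69.6] [469. 266.  75.] (array([448.2, 256.8]), array([42. , 14.7]), 13.0)
top black 227 [623.2 117.7  91.8] [633. 149. 118.] (array([622.9, 117.2]), array([19.9, 64.1]), 1.1)
side red 142 [547.2 119.5 221. ] [555. 145. 225.] (array([547.7, 112.4]), array([11.6, 64.5]), 4.1)
side orange 871 [518.2 290.5  44.4] [581. 324.  54.] (array([518.2, 271. ]), array([112.8,  90.1]), 11.9)
side lug 53 [594.3 -13.2 216.5] [599.  -9. 229.] (array([594.2, -15.1]), array([ 7.9, 13.4]), 21.9)
side yellow 336 [585.    8.1 199. ] [630.  48. 204.] (array([589.3,   5.4]), array([57.3, 77. ]), 59.5)
side handle 240 [446.2 260.4  67.7] [466. 267.  74.] (array([445.8, 256.3]), array([43.1, 16.4]), 11.4)
side black 210 [619.3 109.8  91.9] [632. 151. 120.] (array([614.6, 117.9]), array([29.2, 64.4]), 4.4)
```

Run:
```python
from h import *
for c in ("top","side"):
    p,hsv,X,ok=cloud(c)
    P=sel(X,ok,hsv,(0,4),190,80,(.48,.05,.15),(.62,.17,.25)); k=np.polyfit(P[:,1],P[:,0],1); print(c,"red slope deg",np.degrees(np.arctan(k[0])))
    for n,lo,hi in (("postL",(.57,.04,.158),(.62,.11,.172)),("postR",(.57,-.07,.158),(.63,-.03,.172)),("footL",(.53,.04,.007),(.65,.12,.018)),("footR",(.53,-.09,.007),(.66,-.02,.018)),("disc",(.54,-.05,.194),(.65,.06,.204))):
        P=sel(X,ok,hsv,(0,180),0,0,lo,hi)
        if len(P)>5: print(n,len(P),np.round(np.median(P,0)*1000,1),rect(P),np.round(cv2.minEnclosingCircle((P[:,:2]*1000).astype(np.float32))[0],1))
    P=X[ok&(X[...,2]>.1)&(np.abs(X[...,0]-.52)<.1)&(X[...,1]<.3)&(X[...,1]>.2)]; print(len(P))
```

```text
top red slope deg -4.372173116699475
postL 173 [590.4  72.8 164.6] (array([590.2,  67.2]), array([53.7, 29.3]), 79.4) [584.5  68.2]
postR 123 [600.4 -41.1 165.1] (array([600.2, -40.6]), array([29.2, 17.9]), 3.0) [600.1 -39.6]
footL 270 [568.1  79.2  12.5] (array([587.2,  84.1]), array([94. , 47.1]), 11.2) [588.9  72.7]
footR 256 [577.3 -50.4  12.7] (array([601.3, -47.3]), array([90.2, 26.3]), 5.4) [601.5 -48.5]
disc 1189 [592.7  10.3 198.7] (array([595.7,  14.5]), array([74.3, 75.1]), 45.4) [595.7  14.7]
0
side red slope deg -4.332958803486389
postL 232 [590.2  52.3 165. ] (array([594. ,  66.7]), array([47.5, 51.7]), 0.2) [594.   63.8]
footL 383 [589.5  80.1  12.6] (array([587.7,  76.4]), array([89.1, 33.2]), 4.3) [587.5  77.5]
footR 118 [571.2 -47.8  12.4] (array([598.6, -49. ]), array([88.9, 30.2]), 1.1) [598.6 -50.3]
disc 505 [590.9  13.3 198.5] (array([593. ,  13.8]), array([74.9, 76. ]), 62.8) [594.9  13.9]
0
```

```bash
python3 -m creep '[{"tx":32,"ty":-24,"tz":-12,"gripper":-0.3},{"tx":64,"ty":-48,"tz":-24,"gripper":-0.3},{"tx":96,"ty":-71,"tz":-37,"gripper":-0.3},{"tx":128,"ty":-95,"tz":-37,"gripper":-0.3},{"tx":160,"ty":-119,"tz":-37,"gripper":-0.3}]'
python3 -m creep '[{"tx":32,"ty":-24,"gripper":-0.3},{"tx":64,"ty":-48,"gripper":-0.3},{"tx":96,"ty":-71,"gripper":-0.3},{"tx":128,"ty":-95,"gripper":-0.3},{"tx":160,"ty":-119,"gripper":-0.3}]'
python3 -m creep '[{"tx":32,"ty":-24,"gripper":-0.3},{"tx":64,"ty":-48,"gripper":-0.3},{"tx":96,"ty":-71,"gripper":-0.3},{"tx":128,"ty":-95,"gripper":-0.3},{"tx":160,"ty":-119,"gripper":-0.3}]'
python3 -m creep '[{"tx":12,"ty":-9,"wz":-7,"gripper":-0.3},{"tx":24,"ty":-18,"wz":-14,"gripper":-0.3},{"tx":36,"ty":-27,"wz":-21,"gripper":-0.3},{"tx":48,"ty":-36,"wz":-28,"gripper":-0.3},{"tx":60,"ty":-44,"wz":-35,"gripper":-0.3}]'
python3 -m creep '[{"wz":-7,"gripper":-0.3},{"wz":-14,"gripper":-0.3},{"wz":-21,"gripper":-0.3},{"wz":-28,"gripper":-0.3},{"wz":-35,"gripper":-0.3}]'; python3 -c "from h import *;print(st()['qpos'])"
```

```text
t 1.4 tcp [ 253.6 -598.5  222.6] [180.   0.  23.] F [ 0.2  0.6 -0.4] w 87.1 gf 0.0
[67.84225711 18.39340775 -4.01702806 83.10845807  1.29457394 78.54169457
 -3.25801553]validation failed for argument at $[0]...
validation failed for argument at $[0]...
validation failed for argument at $[0]...
validation failed for argument at $[0]...
validation failed for argument at $[0]...
```

```bash
python3 -m creep '[{"wx":0,"wy":0,"wz":0,"tx":32,"ty":-24,"tz":-12,"gripper":-0.3},{"wx":0,"wy":0,"wz":0,"tx":64,"ty":-48,"tz":-24,"gripper":-0.3},{"wx":0,"wy":0,"wz":0,"tx":96,"ty":-71,"tz":-37,"gripper":-0.3},{"wx":0,"wy":0,"wz":0,"tx":128,"ty":-95,"tz":-37,"gripper":-0.3},{"wx":0,"wy":0,"wz":0,"tx":160,"ty":-119,"tz":-37,"gripper":-0.3}]'; python3 -m creep --help | head -20
```

```text
time_s: 1.82
tool_pos: [0.3556, -0.4252, 0.2609]
tool_rot: [179.9, -0.0, 22.9]
force: [1.2, 0.3, -0.8]
grip_width: 0.0617
grasp_force: 0.0invalid input: not JSON, or not a number
```

```bash
python3 -m creep '[{"wx":0,"wy":0,"wz":0,"tx":32,"ty":-24,"tz":0,"gripper":-0.3},{"wx":0,"wy":0,"wz":0,"tx":64,"ty":-48,"tz":0,"gripper":-0.3},{"wx":0,"wy":0,"wz":0,"tx":96,"ty":-71,"tz":0,"gripper":-0.3},{"wx":0,"wy":0,"wz":0,"tx":128,"ty":-95,"tz":0,"gripper":-0.3},{"wx":0,"wy":0,"wz":0,"tx":160,"ty":-119,"tz":0,"gripper":-0.3}]' >/dev/null
python3 -m creep '[{"wx":0,"wy":0,"wz":-7,"tx":32,"ty":-24,"tz":0,"gripper":-0.3},{"wx":0,"wy":0,"wz":-14,"tx":64,"ty":-48,"tz":0,"gripper":-0.3},{"wx":0,"wy":0,"wz":-21,"tx":96,"ty":-71,"tz":0,"gripper":-0.3},{"wx":0,"wy":0,"wz":-28,"tx":128,"ty":-95,"tz":0,"gripper":-0.3},{"wx":0,"wy":0,"wz":-35,"tx":160,"ty":-119,"tz":0,"gripper":-0.3}]' >/dev/null
python3 -m creep '[{"wx":0,"wy":0,"wz":-7,"tx":0,"ty":0,"tz":0,"gripper":-0.3},{"wx":0,"wy":0,"wz":-14,"tx":0,"ty":0,"tz":0,"gripper":-0.3},{"wx":0,"wy":0,"wz":-21,"tx":0,"ty":0,"tz":0,"gripper":-0.3},{"wx":0,"wy":0,"wz":-28,"tx":0,"ty":0,"tz":0,"gripper":-0.3},{"wx":0,"wy":0,"wz":-35,"tx":0,"ty":0,"tz":0,"gripper":-0.3}]'; python3 -c "from h import *;print(st()['qpos'])"
```

```text
time_s: 3.07
tool_pos: [0.5563, -0.0824, 0.2596]
tool_rot: [180.0, 0.0, 93.3]
force: [0.8, -0.4, -0.2]
grip_width: 0.0305
grasp_force: 0.0
t 3.07 tcp [556.3 -82.4 259.6] [180.    0.   93.3] F [ 0.8 -0.4 -0.2] w 30.5 gf 0.0
[ 36.48455586   9.1419734  -34.32220248  91.67994096   5.21782344
  80.78459933   4.9899747 ]
```

```bash
python3 -m creep '[{"wx":0,"wy":0,"wz":0,"tx":32,"ty":21,"tz":0,"gripper":-0.3},{"wx":0,"wy":0,"wz":0,"tx":64,"ty":43,"tz":0,"gripper":-0.3},{"wx":0,"wy":0,"wz":0,"tx":64,"ty":43,"tz":0,"gripper":-0.3},{"wx":0,"wy":0,"wz":0,"tx":64,"ty":43,"tz":25,"gripper":-0.3},{"wx":0,"wy":0,"wz":0,"tx":64,"ty":43,"tz":45,"gripper":-0.3}]' && python3 -m creep '[{"wx":0,"wy":0,"wz":0,"tx":0,"ty":0,"tz":10,"gripper":-0.3},{"wx":0,"wy":0,"wz":0,"tx":0,"ty":0,"tz":10,"gripper":-1},{"wx":0,"wy":0,"wz":0,"tx":0,"ty":0,"tz":10,"gripper":-1},{"wx":0,"wy":0,"wz":0,"tx":0,"ty":0,"tz":10,"gripper":-1},{"wx":0,"wy":0,"wz":0,"tx":0,"ty":0,"tz":10,"gripper":-1}]' 6
python3 - <<'E'
from h import *
p,hsv,X,ok=cloud("side"); cv2.imwrite("pics/s1.png",cv2.resize(p[150:310,200:420],(660,480))[:,:,::-1])
E
```

```text
time_s: 3.48
tool_pos: [0.5967, -0.0152, 0.2146]
tool_rot: [179.9, 0.0, 93.1]
force: [0.0, -0.8, -1.1]
grip_width: 0.0307
grasp_force: 0.0
time_s: 3.9
tool_pos: [0.5966, -0.0165, 0.2061]
tool_rot: [179.9, 0.0, 92.9]
force: [-1.0, -0.6, 1.6]
grip_width: 0.0115
grasp_force: 0.6
```

View pics/s1.png

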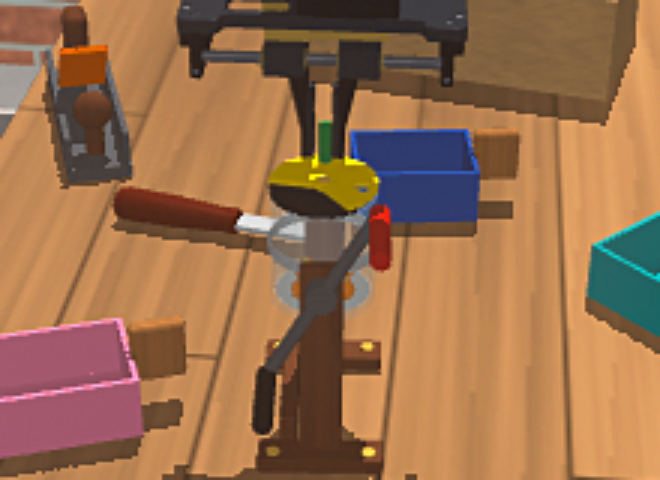

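```bash
python3 -m creep '[{"wx":0,"wy":0,"wz":0,"tx":0,"ty":0,"tz":0,"gripper":-1},{"wx":0,"wy":0,"wz":0,"tx":0,"ty":0,"tz":0,"gripper":-1},{"wx":0,"wy":0,"wz":0,"tx":2,"ty":13,"tz":0,"gripper":-1},{"wx":0,"wy":0,"wz":0,"tx":9.5,"ty":23.5,"tz":0,"gripper":-1},{"wx":0,"wy":0,"wz":0,"tx":20.7,"ty":30,"tz":0,"gripper":-1}]' 8; python3 -m creep '[{"wx":0,"wy":0,"wz":0,"tx":6.4,"ty":1.3,"tz":0,"gripper":-1},{"wx":0,"wy":0,"wz":0,"tx":13,"ty":1.2,"tz":0,"gripper":-1},{"wx":0,"wy":0,"wz":0,"tx":20,"ty":-0.5,"tz":0,"gripper":-1},{"wx":0,"wy":0,"wz":0,"tx":26,"ty":-3.6,"tz":0,"gripper":-1},{"wx":0,"wy":0,"wz":0,"tx":26,"ty":-3.6,"tz":0,"gripper":-1}]'
```

```text
time_s: 4.37
tool_pos: [0.6237, 0.0042, 0.2051]
tool_rot: [-179.8, 0.1, 92.8]
force: [-11.8, -2.2, 8.3]
grip_width: 0.0097
grasp_force: 8.0
time_s: 4.78
tool_pos: [0.6163, 0.0276, 0.204]
tool_rot: [-179.5, 0.4, 92.9]
force: [-9.7, -7.9, 4.3]
grip_width: 0.0096
grasp_force: 8.0
```

```bash
python3 -m creep '[{"wx":0,"wy":0,"wz":0,"tx":0,"ty":0,"tz":0,"gripper":-0.4},{"wx":0,"wy":0,"wz":0,"tx":0,"ty":0,"tz":0,"gripper":-0.4},{"wx":0,"wy":0,"wz":0,"tx":0,"ty":0,"tz":0,"gripper":-0.4},{"wx":0,"wy":0,"wz":0,"tx":0,"ty":0,"tz":-25,"gripper":-0.4},{"wx":0,"wy":0,"wz":0,"tx":0,"ty":0,"tz":-60,"gripper":-0.4}]'
```

```text
time_s: 5.2
tool_pos: [0.6181, 0.0317, 0.2617]
tool_rot: [-179.6, -0.1, 93.0]
force: [0.8, -0.2, 1.0]
grip_width: 0.0256
grasp_force: 0.0
```

```bash
python3 -m creep '[{"wx":0,"wy":0,"wz":0,"tx":24,"ty":-16,"tz":-10,"gripper":0.6},{"wx":0,"wy":0,"wz":0,"tx":48,"ty":-32,"tz":-10,"gripper":0.6},{"wx":0,"wy":0,"wz":0,"tx":72,"ty":-48,"tz":-10,"gripper":0.6},{"wx":0,"wy":0,"wz":0,"tx":96,"ty":-64,"tz":-10,"gripper":0.6},{"wx":0,"wy":0,"wz":0,"tx":116,"ty":-80,"tz":-10,"gripper":0.6}]' >/dev/null; python3 -m creep '[{"wx":0,"wy":0,"wz":-7,"tx":24,"ty":-16,"tz":0,"gripper":0.6},{"wx":0,"wy":0,"wz":-14,"tx":48,"ty":-32,"tz":0,"gripper":0.6},{"wx":0,"wy":0,"wz":-21,"tx":72,"ty":-48,"tz":0,"gripper":0.6},{"wx":0,"wy":0,"wz":-28,"tx":96,"ty":-64,"tz":0,"gripper":0.6},{"wx":0,"wy":0,"wz":-35,"tx":116,"ty":-80,"tz":0,"gripper":0.6}]' >/dev/null; python3 -m creep '[{"wx":0,"wy":0,"wz":-7,"tx":0,"ty":0,"tz":0,"gripper":0.6},{"wx":0,"wy":0,"wz":-14,"tx":0,"ty":0,"tz":0,"gripper":0.6},{"wx":0,"wy":0,"wz":-21,"tx":0,"ty":0,"tz":0,"gripper":0.6},{"wx":0,"wy":0,"wz":-28,"tx":0,"ty":0,"tz":0,"gripper":0.6},{"wx":0,"wy":0,"wz":-35,"tx":0,"ty":0,"tz":0,"gripper":0.6}]' >/dev/null; python3 -m creep '[{"wx":0,"wy":0,"wz":-7,"tx":0,"ty":0,"tz":0,"gripper":0.6},{"wx":0,"wy":0,"wz":-14,"tx":0,"ty":0,"tz":0,"gripper":0.6},{"wx":0,"wy":0,"wz":-21,"tx":0,"ty":0,"tz":0,"gripper":0.6},{"wx":0,"wy":0,"wz":-28,"tx":0,"ty":0,"tz":0,"gripper":0.6},{"wx":0,"wy":0,"wz":-28,"tx":0,"ty":0,"tz":0,"gripper":0.6}]'
python3 - <<'E'
from h import *
print(st()["qpos"].round(1))
for c in ("top","side"):
    p,hsv,X,ok=cloud(c)
    print([np.round(r["point"],4) for r in nets.place_of("dial_lug",c)[:2]])
    for n,h,s,v,lo,hi in (("lug",(45,80),90,40,(.52,-.06,.2),(.66,.06,.25)),("handle",(8,20),60,60,(.40,.22,.055),(.47,.29,.08))):
        P=sel(X,ok,hsv,h,s,v,lo,hi)
        if len(P)>3: print(c,n,len(P),np.round(np.median(P,0)*1000,1),rect(P))
    P=sel(X,ok,hsv,(0,180),0,0,(.54,-.05,.194),(.65,.06,.204)); print("disc",rect(P))
    cv2.imwrite(f"pics/{c}2.png",cv2.resize(p[160:280,250:410] if c=="top" else p[150:310,200:420],(640,480))[:,:,::-1])
E
```

```text
time_s: 6.87
tool_pos: [0.4481, 0.2558, 0.2748]
tool_rot: [180.0, 0.1, -168.8]
force: [-0.4, -0.3, 1.1]
grip_width: 0.07
grasp_force: 0.0
t 6.87 tcp [448.1 255.8 274.8] [ 1.800e+02  1.000e-01 -1.688e+02] F [-0.4 -0.3  1.1] w 70.0 gf 0.0
[ 18.8   3.8 -53.1  95.9   3.   81.8  66.5]
[array([0.6168, 0.0298, 0.2283])]
top lug 19 [616.1  33.  227.7] (array([617.7,  33.7]), array([7., 5.]), 1.4)
disc (array([598.2,  16.2]), array([69.2, 75.7]), 29.3)
[array([0.6181, 0.0274, 0.2219])]
side lug 46 [616.1  35.8 217.5] (array([613.7,  33.9]), array([11.3,  9.4]), 45.8)
side handle 243 [446.1 260.6  67.5] (array([445.5, 256.5]), array([42.2, 16.3]), 11.8)
disc (array([601.6,  14.9]), array([59. , 80.4]), 6.9)
```

View pics/top2.png

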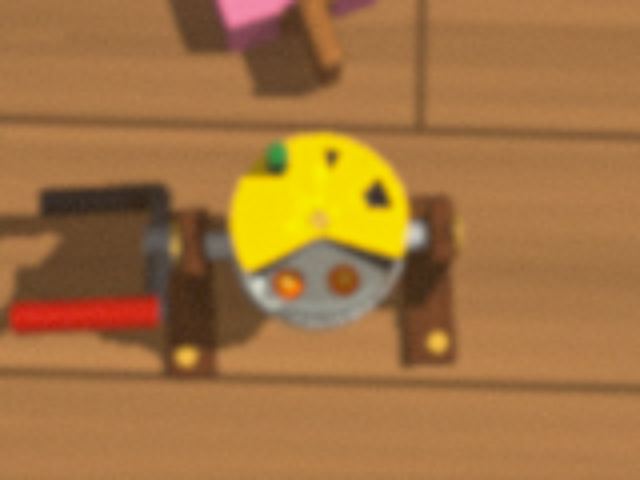

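The large opening, at about (320,270), now faces the front over the window. Next is the orange box.

```bash
python3 -m creep '[{"wx":0,"wy":0,"wz":0,"tx":0,"ty":0,"tz":40,"gripper":0.6},{"wx":0,"wy":0,"wz":0,"tx":0,"ty":0,"tz":80,"gripper":0.6},{"wx":0,"wy":0,"wz":0,"tx":0,"ty":0,"tz":120,"gripper":0.6},{"wx":0,"wy":0,"wz":0,"tx":0,"ty":0,"tz":155,"gripper":0.6},{"wx":0,"wy":0,"wz":0,"tx":0,"ty":0,"tz":180,"gripper":0.6}]' >/dev/null; python3 -m creep '[{"wx":0,"wy":0,"wz":0,"tx":0,"ty":0,"tz":20,"gripper":0.6},{"wx":0,"wy":0,"wz":0,"tx":0,"ty":0,"tz":40,"gripper":0.6},{"wx":0,"wy":0,"wz":0,"tx":0,"ty":0,"tz":60,"gripper":0.6},{"wx":0,"wy":0,"wz":0,"tx":0,"ty":0,"tz":60,"gripper":-1},{"wx":0,"wy":0,"wz":0,"tx":0,"ty":0,"tz":60,"gripper":-1}]' 25; python3 -m creep '[{"wx":0,"wy":0,"wz":0,"tx":0,"ty":0,"tz":0,"gripper":-1},{"wx":0,"wy":0,"wz":0,"tx":0,"ty":0,"tz":0,"gripper":-1},{"wx":0,"wy":0,"wz":0,"tx":0,"ty":0,"tz":0,"gripper":-1},{"wx":0,"wy":0,"wz":0,"tx":0,"ty":0,"tz":0,"gripper":-1},{"wx":0,"wy":0,"wz":0,"tx":0,"ty":0,"tz":0,"gripper":-1}]' 40
```

```text
time_s: 7.9
tool_pos: [0.4473, 0.2549, 0.034]
tool_rot: [180.0, -0.1, -169.1]
force: [0.4, 0.3, 0.7]
grip_width: 0.0629
grasp_force: 0.0
time_s: 8.32
tool_pos: [0.4485, 0.2551, 0.0352]
tool_rot: [-180.0, 0.1, -169.1]
force: [0.5, 0.4, -0.0]
grip_width: 0.0312
grasp_force: 0.0
```

```bash
python3 -m creep '[{"wx":0,"wy":0,"wz":0,"tx":0,"ty":0,"tz":0,"gripper":-1},{"wx":0,"wy":0,"wz":0,"tx":0,"ty":0,"tz":0,"gripper":-1},{"wx":0,"wy":0,"wz":0,"tx":0,"ty":0,"tz":0,"gripper":-1},{"wx":0,"wy":0,"wz":0,"tx":0,"ty":0,"tz":-10,"gripper":-1},{"wx":0,"wy":0,"wz":0,"tx":0,"ty":0,"tz":-22,"gripper":-1}]' 45; python3 -m creep '[{"wx":0,"wy":0,"wz":1,"tx":6,"ty":0,"tz":0,"gripper":-1},{"wx":0,"wy":0,"wz":3,"tx":14,"ty":0,"tz":0,"gripper":-1},{"wx":0,"wy":0,"wz":5,"tx":21,"ty":0,"tz":0,"gripper":-1},{"wx":0,"wy":0,"wz":6,"tx":25,"ty":0,"tz":0,"gripper":-1},{"wx":0,"wy":0,"wz":6,"tx":25,"ty":0,"tz":0,"gripper":-1}]'
python3 - <<'E'
from h import *
p,hsv,X,ok=cloud("top"); 
P=sel(X,ok,hsv,(8,16),190,150,(.38,.16,.04),(.65,.34,.1)); print(np.median(P,0),rect(P))
E
```

```text
time_s: 8.73
tool_pos: [0.4467, 0.2544, 0.0561]
tool_rot: [-180.0, -0.2, -169.0]
force: [0.0, 0.2, -2.4]
grip_width: 0.0134
grasp_force: 45.0
time_s: 9.15
tool_pos: [0.4224, 0.2499, 0.0566]
tool_rot: [-179.9, -0.0, -175.0]
force: [0.9, 1.5, -1.7]
grip_width: 0.0134
grasp_force: 45.0
[0.51840276 0.27592732 0.06733348] (array([508.1, 259.2]), array([88.2, 85.4]), 5.0)
```

```bash
python3 -m creep '[{"wx":0,"wy":0,"wz":0,"tx":1,"ty":-20,"tz":0,"gripper":-1},{"wx":0,"wy":0,"wz":0,"tx":2,"ty":-45,"tz":0,"gripper":-1},{"wx":0,"wy":0,"wz":0,"tx":3,"ty":-72,"tz":0,"gripper":-1},{"wx":0,"wy":0,"wz":0,"tx":4,"ty":-99,"tz":0,"gripper":-1},{"wx":0,"wy":0,"wz":0,"tx":4.7,"ty":-125,"tz":0,"gripper":-1}]'; python3 -m creep '[{"wx":0,"wy":0,"wz":0,"tx":1,"ty":-27,"tz":0,"gripper":-1},{"wx":0,"wy":0,"wz":0,"tx":2,"ty":-54,"tz":0,"gripper":-1},{"wx":0,"wy":0,"wz":0,"tx":3,"ty":-81,"tz":0,"gripper":-1},{"wx":0,"wy":0,"wz":0,"tx":4,"ty":-106,"tz":0,"gripper":-1},{"wx":0,"wy":0,"wz":0,"tx":4.7,"ty":-125,"tz":0,"gripper":-1}]'; python3 -m creep '[{"wx":0,"wy":0,"wz":0,"tx":0,"ty":0,"tz":0,"gripper":-1},{"wx":0,"wy":0,"wz":0,"tx":0,"ty":0,"tz":0,"gripper":-1}]'
python3 - <<'E'
from h import *
print(st()["qpos"].round(1))
for c in ("top","side"):
    p,hsv,X,ok=cloud(c)
    P=sel(X,ok,hsv,(8,16),190,150,(.38,-.1,.04),(.65,.12,.09)); print(np.median(P,0),rect(P),P[:,2].max())
cv2.imwrite("pics/s3.png",p[:,:,::-1])
E
```

```text
time_s: 9.62
tool_pos: [0.43, 0.124, 0.0567]
tool_rot: [-180.0, 0.0, -175.0]
force: [0.4, 0.1, -1.7]
grip_width: 0.0137
grasp_force: 45.0
time_s: 10.03
tool_pos: [0.4361, -0.0022, 0.0568]
tool_rot: [-179.9, 0.0, -175.1]
force: [0.5, 0.6, -2.8]
grip_width: 0.0133
grasp_force: 45.0
time_s: 10.2
tool_pos: [0.4361, -0.0006, 0.0566]
tool_rot: [180.0, 0.0, -175.2]
force: [-0.0, 1.0, -2.6]
grip_width: 0.0134
grasp_force: 45.0
t 10.2 tcp [436.1  -0.6  56.6] [ 180.     0.  -175.2] F [-0.   1.  -2.6] w 13.4 gf 45.0
[ 37.4   3.7 -41.4 121.8   2.9  55.5  89.3]
[ 0.54701702 -0.01372719  0.07157988] (array([532.3,   9.5]), array([67.8, 84.1]), 4.9) 0.07673663927853203
[0.50945767 0.04379018 0.05837242] (array([509.1,   8.6]), array([109.7,  91. ]), 6.5) 0.07753344450646298
```

View pics/s3.png

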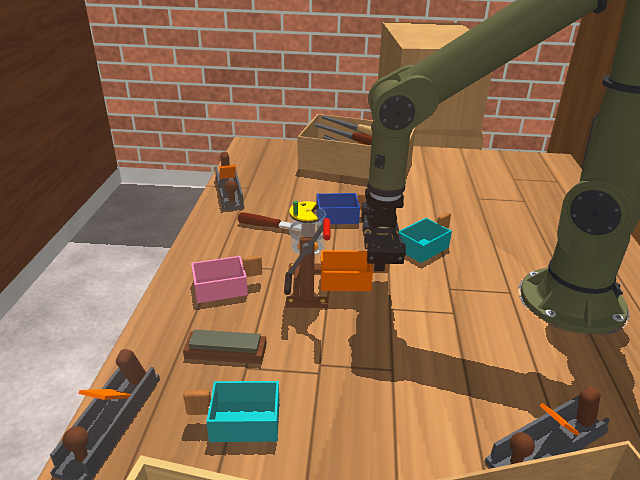

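```bash
python3 -m creep '[{"wx":0,"wy":0,"wz":0,"tx":0,"ty":0,"tz":12,"gripper":-1},{"wx":0,"wy":0,"wz":0,"tx":0,"ty":0,"tz":21,"gripper":-1},{"wx":0,"wy":0,"wz":0,"tx":-12,"ty":0,"tz":21,"gripper":-1},{"wx":0,"wy":0,"wz":0,"tx":-26,"ty":0,"tz":21,"gripper":-1},{"wx":0,"wy":0,"wz":0,"tx":-38,"ty":0,"tz":21,"gripper":-1}]'; python3 -m creep '[{"wx":0,"wy":0,"wz":0,"tx":-4,"ty":0,"tz":0,"gripper":-1},{"wx":0,"wy":0,"wz":0,"tx":-7,"ty":0,"tz":0,"gripper":-1},{"wx":0,"wy":0,"wz":0,"tx":-9,"ty":0,"tz":0,"gripper":-1},{"wx":0,"wy":0,"wz":0,"tx":-11,"ty":0,"tz":0,"gripper":-1},{"wx":0,"wy":0,"wz":0,"tx":-11,"ty":0,"tz":0,"gripper":-1}]'
```

```text
time_s: 10.72
tool_pos: [0.4741, 0.0048, 0.0352]
tool_rot: [180.0, -0.0, -174.9]
force: [0.9, -0.6, -1.7]
grip_width: 0.0136
grasp_force: 45.0
time_s: 11.13
tool_pos: [0.4836, 0.0049, 0.0352]
tool_rot: [180.0, -0.1, -175.0]
force: [-1.5, 0.6, -2.6]
grip_width: 0.0135
grasp_force: 45.0
```

```bash
python3 -m creep '[{"wx":0,"wy":0,"wz":0,"tx":-1,"ty":0,"tz":1,"gripper":-1},{"wx":0,"wy":0,"wz":0,"tx":-2,"ty":0,"tz":1,"gripper":-1},{"wx":0,"wy":0,"wz":0,"tx":-2,"ty":0,"tz":1,"gripper":-1}]'; python3 -m creep '[{"wx":0,"wy":0,"wz":0,"tx":-1,"ty":0,"tz":0,"gripper":-1},{"wx":0,"wy":0,"wz":0,"tx":-2,"ty":0,"tz":0,"gripper":-1},{"wx":0,"wy":0,"wz":0,"tx":-2,"ty":0,"tz":0,"gripper":-1}]'
```

```text
time_s: 11.38
tool_pos: [0.4837, 0.0048, 0.034]
tool_rot: [-180.0, -0.3, -175.0]
force: [-6.9, 1.4, 3.1]
grip_width: 0.0134
grasp_force: 45.0
time_s: 11.63
tool_pos: [0.4839, 0.0048, 0.034]
tool_rot: [-180.0, -0.6, -175.1]
force: [-13.0, 1.0, 11.1]
grip_width: 0.0134
grasp_force: 45.0
```

```bash
python3 -m creep '[{"wx":0,"wy":0,"wz":0,"tx":3,"ty":0,"tz":-0.5,"gripper":-1},{"wx":0,"wy":0,"wz":0,"tx":3,"ty":0,"tz":-0.5,"gripper":-1},{"wx":0,"wy":0,"wz":0,"tx":3,"ty":0,"tz":-0.5,"gripper":-0.2},{"wx":0,"wy":0,"wz":0,"tx":3,"ty":0,"tz":-0.5,"gripper":-0.2},{"wx":0,"wy":0,"wz":0,"tx":3,"ty":0,"tz":-0.5,"gripper":-0.2}]'; python3 -m creep '[{"wx":0,"wy":0,"wz":0,"tx":0,"ty":0,"tz":-10,"gripper":-0.2},{"wx":0,"wy":0,"wz":0,"tx":0,"ty":0,"tz":-30,"gripper":-0.2},{"wx":0,"wy":0,"wz":0,"tx":0,"ty":0,"tz":-55,"gripper":-0.2},{"wx":0,"wy":0,"wz":0,"tx":0,"ty":0,"tz":-90,"gripper":-0.2},{"wx":0,"wy":0,"wz":0,"tx":0,"ty":0,"tz":-130,"gripper":-0.2}]'
python3 -m creep '[{"wx":0,"wy":0,"wz":0,"tx":0,"ty":0,"tz":-40,"gripper":-0.2},{"wx":0,"wy":0,"wz":0,"tx":0,"ty":0,"tz":-80,"gripper":-0.2},{"wx":0,"wy":0,"wz":0,"tx":0,"ty":0,"tz":-120,"gripper":-0.2},{"wx":0,"wy":0,"wz":0,"tx":0,"ty":0,"tz":-150,"gripper":-0.2},{"wx":0,"wy":0,"wz":0,"tx":0,"ty":0,"tz":-170,"gripper":-0.2}]'
python3 - <<'E'
from h import *
print(st()["qpos"].round(1))
for c in ("top","side"):
    p,hsv,X,ok=cloud(c)
    P=sel(X,ok,hsv,(8,16),190,150,(.38,-.1,.03),(.65,.12,.055)); print(np.median(P,0),rect(P),P.min(0),P[:,2].max())
    P=sel(X,ok,hsv,(0,4),190,80,(.48,.05,.15),(.62,.17,.25)); print("red",rect(P),P.max(0))
    print([np.round(r["point"],4) for r in nets.place_of("red_pin",c)[:1]+nets.place_of("orange_box_grip",c)[:1]])
E
```

```text
time_s: 12.05
tool_pos: [0.4873, 0.0046, 0.0358]
tool_rot: [-180.0, 0.2, -175.0]
force: [-0.3, 0.2, 0.8]
grip_width: 0.0266
grasp_force: 0.0
time_s: 12.47
tool_pos: [0.4849, 0.005, 0.1662]
tool_rot: [180.0, -0.1, -175.0]
force: [0.9, 0.1, -0.1]
grip_width: 0.0346
grasp_force: 0.0
time_s: 12.88
tool_pos: [0.4869, 0.0052, 0.3402]
tool_rot: [-179.9, 0.4, -175.0]
force: [1.1, -0.2, 0.3]
grip_width: 0.0348
grasp_force: 0.0
t 12.88 tcp [486.9   5.2 340.2] [-179.9    0.4 -175. ] F [ 1.1 -0.2  0.3] w 34.8 gf 0.0
[ 38.9  -3.  -40.5  93.2  -1.8  88.7  93.5]
  return _methods._mean(a, axis=axis, dtype=dtype,
  ret = um.true_divide(
Traceback (most recent call last):
ValueError: zero-size array to reduction operation minimum which has no identity
```

```bash
python3 -m creep '[{"wx":0,"wy":0,"wz":7,"tx":-12,"ty":27,"tz":0,"gripper":-0.2},{"wx":0,"wy":0,"wz":14,"tx":-25,"ty":54,"tz":0,"gripper":-0.2},{"wx":0,"wy":0,"wz":21,"tx":-38,"ty":81,"tz":0,"gripper":-0.2},{"wx":0,"wy":0,"wz":28,"tx":-51,"ty":108,"tz":0,"gripper":-0.2},{"wx":0,"wy":0,"wz":35,"tx":-51,"ty":108,"tz":0,"gripper":-0.2}]'>/dev/null; python3 -m creep '[{"wx":0,"wy":0,"wz":7,"tx":0,"ty":0,"tz":0,"gripper":-0.2},{"wx":0,"wy":0,"wz":14,"tx":0,"ty":0,"tz":0,"gripper":-0.2},{"wx":0,"wy":0,"wz":21,"tx":0,"ty":0,"tz":0,"gripper":-0.2},{"wx":0,"wy":0,"wz":28,"tx":0,"ty":0,"tz":0,"gripper":-0.2},{"wx":0,"wy":0,"wz":35,"tx":0,"ty":0,"tz":0,"gripper":-0.2}]'>/dev/null; python3 -m creep '[{"wx":0,"wy":0,"wz":7,"tx":0,"ty":0,"tz":0,"gripper":-0.2},{"wx":0,"wy":0,"wz":14,"tx":0,"ty":0,"tz":0,"gripper":-0.2},{"wx":0,"wy":0,"wz":20,"tx":0,"ty":0,"tz":0,"gripper":-0.2},{"wx":0,"wy":0,"wz":20,"tx":0,"ty":0,"tz":0,"gripper":-0.2}]'; python3 -m creep '[{"wx":-7,"wy":0,"wz":0,"tx":0,"ty":0,"tz":0,"gripper":-0.2},{"wx":-14,"wy":0,"wz":0,"tx":0,"ty":0,"tz":0,"gripper":-0.2},{"wx":-21,"wy":0,"wz":0,"tx":0,"ty":0,"tz":0,"gripper":-0.2},{"wx":-28,"wy":0,"wz":0,"tx":0,"ty":0,"tz":0,"gripper":-0.2},{"wx":-30,"wy":0,"wz":0,"tx":0,"ty":0,"tz":0,"gripper":-0.2}]'
cat > calc.py <<'E'
from h import *
from scipy.spatial.transform import Rotation as R
def rel(goal,ps=None):
    o=get_obs(); M=R.from_euler("xyz",o["tool_rot"],degrees=True).as_matrix()
    return M.T@(np.array(goal)-o["tool_pos"]*1000)
E
python3 - <<'E'
from calc import *
o=st(); print(o["qpos"].round(1)); M=R.from_euler("xyz",o["tool_rot"],degrees=True).as_matrix(); print(M.round(3))
for c in ("top","side"):
    p,hsv,X,ok=cloud(c)
    P=sel(X,ok,hsv,(8,16),190,150,(.38,-.1,.03),(.65,.12,.055))
    if len(P): print(len(P),np.median(P,0),rect(P),P.min(0),P[:,2].max())
    P=sel(X,ok,hsv,(0,4),190,80,(.48,.05,.15),(.62,.17,.25)); 
    if len(P): print("red",rect(P),P.max(0))
    print([(np.round(r["point"],4),r["confidence"]) for r in nets.place_of("red_pin",c)[:1]+nets.place_of("orange_box_grip",c)[:3]])
cv2.imwrite("pics/s4.png",cv2.resize(p[120:340,200:480],(700,550))[:,:,::-1])
print(rel((528.5,117.1,250.5)))
E
```

```text
time_s: 14.1
tool_pos: [0.5272, 0.117, 0.3358]
tool_rot: [179.9, 0.0, 97.4]
force: [0.5, -0.3, -0.3]
grip_width: 0.0349
grasp_force: 0.0
time_s: 14.52
tool_pos: [0.5282, 0.1106, 0.3411]
tool_rot: [154.9, 1.1, 96.9]
force: [-0.3, -0.7, 1.6]
grip_width: 0.035
grasp_force: 0.0
t 14.52 tcp [528.2 110.6 341.1] [154.9   1.1  96.9] F [-0.3 -0.7  1.6] w 35.0 gf 0.0
[ 13.9 -16.7 -25.5 107.8  -4.4  62.3  -3.9]
[[-0.12   0.898  0.423]
 [ 0.993  0.116  0.034]
 [-0.019  0.424 -0.905]]
276 [ 0.52368384 -0.00106442  0.05007794] (array([548.8,  11.1]), array([93.3, 84.7]), 1.9) [ 0.50104609 -0.032681    0.03041691] 0.05485830444966161
red (array([551.1,  84.9]), array([11.3,  5.3]), 1.7) [0.5567233  0.08757907 0.22524252]
[(array([ 7.303e-01,  2.330e-01, -7.000e-04]), 0.23), (array([ 0.2672, -0.2312,  0.0519]), 0.71), (array([0.4779, 0.0062, 0.05  ]), 0.69), (array([0.7335, 0.3995, 0.05  ]), 0.66)]
610 [0.53935829 0.04660109 0.04220956] (array([554.2,  12. ]), array([108.6,  93. ]), 2.9) [ 0.49789206 -0.03556578  0.03001549] 0.053752758326280105
red (array([547.6, 113.2]), array([11.6, 61.4]), 4.3) [0.55531376 0.14393042 0.22419966]
[(array([0.5466, 0.1149, 0.2147]), 0.73), (array([0.7374, 0.4017, 0.0534]), 0.92), (array([0.4858, 0.0027, 0.053 ]), 0.8), (array([ 0.2689, -0.2315,  0.0517]), 0.8)]
[  3.61721546 -37.45063042  79.94223442]
```

View pics/s4.png

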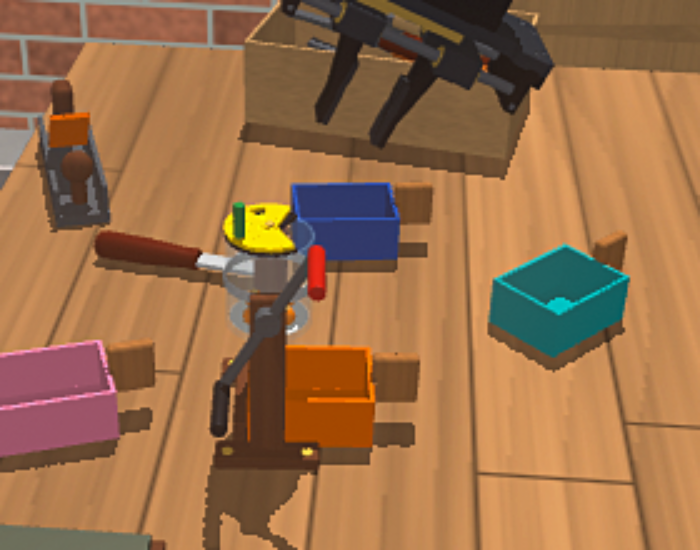

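The side picture shows the box against the stop, handle outwards, at about (320,390), and the dial opening at the front. The arm is near its joint 2 limit, so the tool tilts only about 25°, which is still enough clearance.

```bash
python3 -m creep '[{"wx":0,"wy":0,"wz":0,"tx":1,"ty":-9,"tz":20,"gripper":-0.2},{"wx":0,"wy":0,"wz":0,"tx":2,"ty":-18,"tz":40,"gripper":-0.2},{"wx":0,"wy":0,"wz":0,"tx":3,"ty":-28,"tz":60,"gripper":-0.2},{"wx":0,"wy":0,"wz":0,"tx":4,"ty":-37,"tz":80,"gripper":-0.2},{"wx":0,"wy":0,"wz":2,"tx":4,"ty":-37,"tz":80,"gripper":-0.2}]'
python3 - <<'E'
from calc import *
o=st(); print(o["qpos"].round(1)); M=R.from_euler("xyz",o["tool_rot"],degrees=True).as_matrix(); print(M.round(3))
a=M[:,2]; G=np.array((547.8,116,215)); print("pre",rel(G-40*a),"grasp",rel(G+19*a))
E
```

```text
time_s: 15.23
tool_pos: [0.5264, 0.1154, 0.2445]
tool_rot: [155.8, -0.0, 95.2]
force: [0.4, 0.5, -0.2]
grip_width: 0.035
grasp_force: 0.0
t 15.23 tcp [526.4 115.4 244.5] [155.8  -0.   95.2] F [ 0.4  0.5 -0.2] w 35.0 gf 0.0
[ 14.3 -14.1 -28.1 116.5  -3.6  52.1  -7.7]
[[-0.091  0.909  0.408]
 [ 0.996  0.083  0.038]
 [ 0.001  0.409 -0.912]]
pre [-1.40969663  7.43402058 -4.32110906] grasp [-1.40969663  7.43402058 54.67889094]
```

```bash
python3 -m creep '[{"wx":0,"wy":0,"wz":0,"tx":-1,"ty":7.5,"tz":0,"gripper":-0.2},{"wx":0,"wy":0,"wz":0,"tx":-1,"ty":7.5,"tz":20,"gripper":-0.2},{"wx":0,"wy":0,"wz":0,"tx":-1,"ty":7.5,"tz":38,"gripper":-0.2},{"wx":0,"wy":0,"wz":0,"tx":-1,"ty":7.5,"tz":54,"gripper":-0.2},{"wx":0,"wy":0,"wz":0,"tx":-1,"ty":7.5,"tz":54,"gripper":-0.2}]'
python3 -m creep '[{"wx":0,"wy":0,"wz":0,"tx":0,"ty":0,"tz":0,"gripper":-1},{"wx":0,"wy":0,"wz":0,"tx":0,"ty":0,"tz":0,"gripper":-1},{"wx":0,"wy":0,"wz":0,"tx":0,"ty":0,"tz":0,"gripper":-1},{"wx":0,"wy":0,"wz":0,"tx":0,"ty":0,"tz":0,"gripper":-1},{"wx":0,"wy":0,"wz":0,"tx":0,"ty":0,"tz":0,"gripper":-1}]' 12
python3 - <<'E'
from calc import *
o=st(); print(o["qpos"].round(1)); M=R.from_euler("xyz",o["tool_rot"],degrees=True).as_matrix(); print(M.round(3), (o["tool_pos"]*1000-19*M[:,2]).round(1))
y=np.radians(4.8); S=np.array([[np.cos(y),-np.sin(y),0],[np.sin(y),np.cos(y),0],[0,0,1]])
P=lambda t: S@np.array([-75*np.sin(.5236+t),0,75*np.cos(.5236+t)])
for t in np.arange(0,2.2,.105): print(round(t,3),(M.T@(P(t)-P(0))).round(1))
E
```

```text
time_s: 15.65
tool_pos: [0.5585, 0.1177, 0.2023]
tool_rot: [155.5, -0.1, 95.3]
force: [-0.1, 0.1, -0.6]
grip_width: 0.035
grasp_force: 0.0
time_s: 16.07
tool_pos: [0.553, 0.1182, 0.2022]
tool_rot: [155.9, 0.1, 95.3]
force: [-16.3, -2.4, 4.4]
grip_width: 0.0131
grasp_force: 12.0
t 16.07 tcp [553.  118.2 202.2] [1.559e+02 1.000e-01 9.530e+01] F [-16.3  -2.4   4.4] w 13.1 gf 12.0
[ 14.6  -8.2 -29.9 117.1   0.4  46.4 -10.8]
[[-0.092  0.909  0.406]
 [ 0.996  0.085  0.037]
 [-0.001  0.408 -0.913]] [545.2 117.5 219.6]
0.0 [0. 0. 0.]
0.105 [ 0.1 -7.8  1.2]
0.21 [  0.1 -15.4   3.3]
0.315 [  0.2 -22.7   6.1]
0.42 [  0.2 -29.7   9.6]
0.525 [  0.3 -36.3  13.9]
0.63 [  0.3 -42.5  18.9]
0.735 [  0.3 -48.   24.5]
0.84 [  0.4 -53.   30.6]
0.945 [  0.4 -57.3  37.2]
1.05 [  0.4 -60.8  44.2]
1.155 [  0.4 -63.6  51.6]
1.26 [  0.4 -65.6  59.2]
1.365 [  0.4 -66.9  66.9]
1.47 [  0.4 -67.3  74.8]
1.575 [  0.3 -66.8  82.7]
1.68 [  0.3 -65.6  90.4]
1.785 [  0.3 -63.5  98. ]
1.89 [  0.2 -60.7 105.4]
1.995 [  0.2 -57.1 112.4]
2.1 [ 1.000e-01 -5.270e+01  1.189e+02]
```

```bash
python3 -m creep '[{"wx":0,"wy":0,"wz":0,"tx":0,"ty":-13.8,"tz":1.2,"gripper":-1},{"wx":0,"wy":0,"wz":0,"tx":0,"ty":-21.4,"tz":3.3,"gripper":-1},{"wx":0,"wy":0,"wz":0,"tx":0,"ty":-28.7,"tz":6.1,"gripper":-1},{"wx":0,"wy":0,"wz":0,"tx":0,"ty":-35.7,"tz":9.6,"gripper":-1},{"wx":0,"wy":0,"wz":0,"tx":0,"ty":-42.3,"tz":13.9,"gripper":-1}]'; python3 -c "
from calc import *
print(st()['qpos'].round(1))"
```

```text
time_s: 16.48
tool_pos: [0.5279, 0.1164, 0.1778]
tool_rot: [154.8, -0.0, 95.3]
force: [2.3, -0.0, 5.1]
grip_width: 0.0137
grasp_force: 12.0
t 16.48 tcp [527.9 116.4 177.8] [154.8  -0.   95.3] F [ 2.3 -0.   5.1] w 13.7 gf 12.0
[ 14.1 -11.3 -29.7 122.7  -1.4  42.4 -10.2]
```

```bash
python3 -m creep '[{"wx":0,"wy":0,"wz":0,"tx":0,"ty":-6.2,"tz":5,"gripper":-1},{"wx":0,"wy":0,"wz":0,"tx":0,"ty":-11.7,"tz":10.6,"gripper":-1},{"wx":0,"wy":0,"wz":0,"tx":0,"ty":-16.7,"tz":16.7,"gripper":-1},{"wx":0,"wy":0,"wz":0,"tx":0,"ty":-21,"tz":23.3,"gripper":-1},{"wx":0,"wy":0,"wz":0,"tx":0,"ty":-24.5,"tz":30.3,"gripper":-1}]'; python3 -c "
from calc import *
print(st()['qpos'].round(1))"; python3 -m creep '[{"wx":0,"wy":0,"wz":0,"tx":0,"ty":-2.8,"tz":7.4,"gripper":-1},{"wx":0,"wy":0,"wz":0,"tx":0,"ty":-4.8,"tz":15,"gripper":-1},{"wx":0,"wy":0,"wz":0,"tx":0,"ty":-6.1,"tz":22.7,"gripper":-1}]';  python3 -c "
from calc import *
print(st()['qpos'].round(1))"
```

```text
time_s: 16.9
tool_pos: [0.5173, 0.1156, 0.1388]
tool_rot: [155.0, -0.0, 95.3]
force: [0.1, -0.1, 4.7]
grip_width: 0.0135
grasp_force: 12.0
t 16.9 tcp [517.3 115.6 138.8] [155.   -0.   95.3] F [ 0.1 -0.1  4.7] w 13.5 gf 12.0
[ 1.420e+01 -1.000e+01 -3.080e+01  1.264e+02 -1.000e-01  3.770e+01
 -1.190e+01]
time_s: 17.15
tool_pos: [0.5202, 0.1158, 0.1138]
tool_rot: [155.2, -0.0, 95.3]
force: [-1.3, -0.8, 3.8]
grip_width: 0.0137
grasp_force: 12.0
t 17.15 tcp [520.2 115.8 113.8] [155.2  -0.   95.3] F [-1.3 -0.8  3.8] w 13.7 gf 12.0
[ 14.7  -7.3 -32.  127.5   2.4  34.5 -14.3]
```

```bash
python3 -m creep '[{"wx":0,"wy":0,"wz":0,"tx":0,"ty":-0.3,"tz":4,"gripper":-1},{"wx":0,"wy":0,"wz":0,"tx":0,"ty":-0.4,"tz":7.9,"gripper":-1},{"wx":0,"wy":0,"wz":0,"tx":0,"ty":-0.1,"tz":11.9,"gripper":-1},{"wx":0,"wy":0,"wz":0,"tx":0,"ty":0.1,"tz":15.8,"gripper":-1},{"wx":0,"wy":0,"wz":0,"tx":0,"ty":0.7,"tz":19.7,"gripper":-1}]'; python3 -m creep '[{"wx":0,"wy":0,"wz":0,"tx":0,"ty":0.6,"tz":3.8,"gripper":-1},{"wx":0,"wy":0,"wz":0,"tx":0,"ty":1.6,"tz":7.6,"gripper":-1},{"wx":0,"wy":0,"wz":0,"tx":0,"ty":2.7,"tz":11.4,"gripper":-1},{"wx":0,"wy":0,"wz":0,"tx":0,"ty":4.1,"tz":15.1,"gripper":-1},{"wx":0,"wy":0,"wz":0,"tx":0,"ty":5.5,"tz":18.8,"gripper":-1}]';  python3 -m creep '[{"wx":0,"wy":0,"wz":0,"tx":0,"ty":1.8,"tz":3.5,"gripper":-1},{"wx":0,"wy":0,"wz":0,"tx":0,"ty":3.6,"tz":7,"gripper":-1},{"wx":0,"wy":0,"wz":0,"tx":0,"ty":5.8,"tz":10.3,"gripper":-1},{"wx":0,"wy":0,"wz":0,"tx":0,"ty":8,"tz":13.5,"gripper":-1},{"wx":0,"wy":0,"wz":0,"tx":0,"ty":8,"tz":13.5,"gripper":-1}]'; python3 -c "
from calc import *
print(st()['qpos'].round(1))
p,*_=cloud('side'); cv2.imwrite('pics/s5.png',cv2.resize(p[120:340,200:480],(700,550))[:,:,::-1])"
```

```text
time_s: 17.57
tool_pos: [0.5277, 0.1164, 0.0945]
tool_rot: [155.4, -0.0, 95.3]
force: [-5.7, -0.3, 1.3]
grip_width: 0.0134
grasp_force: 11.8
time_s: 17.98
tool_pos: [0.5388, 0.1173, 0.0782]
tool_rot: [155.6, -0.0, 95.3]
force: [-7.1, 0.8, -0.7]
grip_width: 0.0128
grasp_force: 11.8
time_s: 18.4
tool_pos: [0.5483, 0.1197, 0.0682]
tool_rot: [155.9, 0.2, 95.7]
force: [-22.8, 4.2, 8.0]
grip_width: 0.0127
grasp_force: 11.8
t 18.4 tcp [548.3 119.7  68.2] [155.9   0.2  95.7] F [-22.8   4.2   8. ] w 12.7 gf 11.8
[ 14.9   1.9 -33.6 125.9  13.   29.6 -22.7]
```

View pics/s5.png

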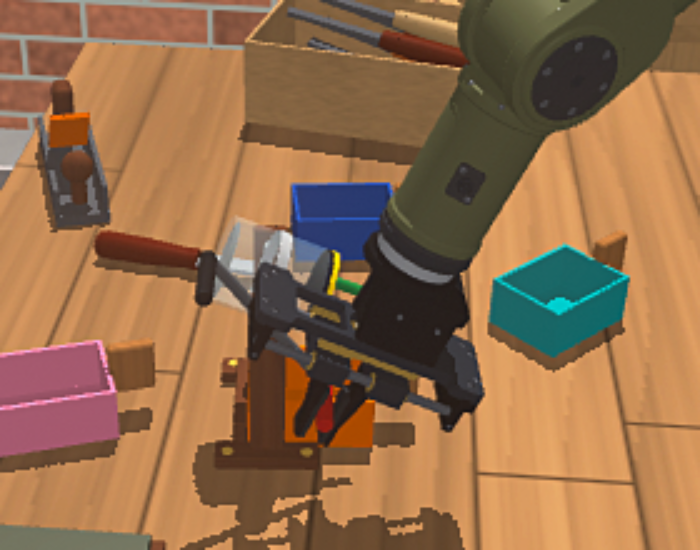

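```bash
python3 -m creep '[{"wx":0,"wy":0,"wz":0,"tx":0,"ty":-2,"tz":0,"gripper":-1},{"wx":0,"wy":0,"wz":0,"tx":0,"ty":-2,"tz":0,"gripper":-1},{"wx":0,"wy":0,"wz":0,"tx":0,"ty":-2,"tz":0,"gripper":-1},{"wx":0,"wy":0,"wz":0,"tx":0,"ty":-2,"tz":0,"gripper":-1},{"wx":0,"wy":0,"wz":0,"tx":0,"ty":-2,"tz":0,"gripper":-1}]'
python3 - <<'E'
from calc import *
im=[]
for c in ('top','side'):
    p,*_=cloud(c)
    for k in range(1,5):
        if k==1: print(c,[(np.round(r["point"],3),round(r["confidence"],2)) for r in nets.look_for("ball1",c)])
    im.append(cv2.resize(p[160:300,240:420] if c=="top" else p[190:330,250:430],(400,311),interpolation=cv2.INTER_CUBIC))
cv2.imwrite('pics/b6.png',np.hstack(im)[:,:,::-1])
E
```

```text
time_s: 18.87
tool_pos: [0.5483, 0.1199, 0.0682]
tool_rot: [155.7, 0.1, 95.7]
force: [-15.4, 3.9, 3.8]
grip_width: 0.0125
grasp_force: 11.9
top [(array([0.516, 0.022, 0.017]), 0.62)]
side []
```

View pics/b6.png

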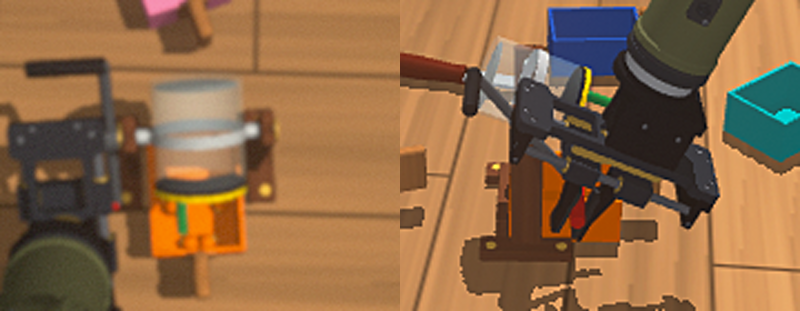

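```bash
python3 -m creep '[{"wx":0,"wy":0,"wz":0,"tx":0,"ty":-2.4,"tz":-6.5,"gripper":-1},{"wx":0,"wy":0,"wz":0,"tx":0,"ty":-6,"tz":-13.5,"gripper":-1},{"wx":0,"wy":0,"wz":0,"tx":0,"ty":-8.8,"tz":-20.9,"gripper":-1},{"wx":0,"wy":0,"wz":0,"tx":0,"ty":-10.9,"tz":-28.5,"gripper":-1},{"wx":0,"wy":0,"wz":0,"tx":0,"ty":-12.1,"tz":-36.2,"gripper":-1}]'; python3 -m creep '[{"wx":0,"wy":0,"wz":0,"tx":0,"ty":-0.5,"tz":-7.9,"gripper":-1},{"wx":0,"wy":0,"wz":0,"tx":0,"ty":-0.1,"tz":-15.8,"gripper":-1},{"wx":0,"wy":0,"wz":0,"tx":0,"ty":1.2,"tz":-23.5,"gripper":-1},{"wx":0,"wy":0,"wz":0,"tx":0,"ty":3.2,"tz":-31.1,"gripper":-1},{"wx":0,"wy":0,"wz":0,"tx":0,"ty":6,"tz":-38.5,"gripper":-1}]'; python3 -m creep '[{"wx":0,"wy":0,"wz":0,"tx":0,"ty":3.5,"tz":-7,"gripper":-1},{"wx":0,"wy":0,"wz":0,"tx":0,"ty":7.8,"tz":-13.6,"gripper":-1},{"wx":0,"wy":0,"wz":0,"tx":0,"ty":12.8,"tz":-19.7,"gripper":-1},{"wx":0,"wy":0,"wz":0,"tx":0,"ty":18.3,"tz":-25.3,"gripper":-1},{"wx":0,"wy":0,"wz":0,"tx":0,"ty":24.5,"tz":-30.3,"gripper":-1}]'; python3 -m creep '[{"wx":0,"wy":0,"wz":0,"tx":0,"ty":6.6,"tz":-4.3,"gripper":-1},{"wx":0,"wy":0,"wz":0,"tx":0,"ty":13.6,"tz":-7.8,"gripper":-1},{"wx":0,"wy":0,"wz":0,"tx":0,"ty":20.9,"tz":-10.6,"gripper":-1},{"wx":0,"wy":0,"wz":0,"tx":0,"ty":28.5,"tz":-12.7,"gripper":-1},{"wx":0,"wy":0,"wz":0,"tx":0,"ty":38,"tz":-13.9,"gripper":-1}]'
python3 - <<'E'
from calc import *
st(); im=[]
for c in ('top','side'):
    p,*_=cloud(c)
    print(c,[(np.round(r["point"],3),round(r["confidence"],2)) for r in nets.look_for("ball1",c)])
    im.append(cv2.resize(p[160:300,240:420] if c=="top" else p[190:330,250:430],(400,311),interpolation=cv2.INTER_CUBIC))
cv2.imwrite('pics/b7.png',np.hstack(im)[:,:,::-1])
E
```

```text
time_s: 19.48
tool_pos: [0.5257, 0.1176, 0.0981]
tool_rot: [155.3, -0.2, 95.4]
force: [3.7, 3.6, -3.8]
grip_width: 0.0132
grasp_force: 12.3
time_s: 19.9
tool_pos: [0.519, 0.1161, 0.1388]
tool_rot: [154.8, -0.1, 95.4]
force: [13.8, 2.7, -5.9]
grip_width: 0.0125
grasp_force: 12.4
time_s: 20.32
tool_pos: [0.5277, 0.1157, 0.175]
tool_rot: [155.0, -0.1, 95.3]
force: [12.2, 1.1, -11.8]
grip_width: 0.0135
grasp_force: 12.0
time_s: 20.73
tool_pos: [0.5524, 0.1179, 0.2017]
tool_rot: [155.6, 0.0, 95.3]
force: [-7.5, -0.2, 2.8]
grip_width: 0.0137
grasp_force: 12.0
t 20.73 tcp [552.4 117.9 201.7] [155.6   0.   95.3] F [-7.5 -0.2  2.8] w 13.7 gf 12.0
top [(array([0.516, 0.019, 0.016]), 0.63), (array([0.515, 0.005, 0.021]), 0.62), (array([ 0.555, -0.018,  0.016]), 0.48)]
side []
```

View pics/b7.png

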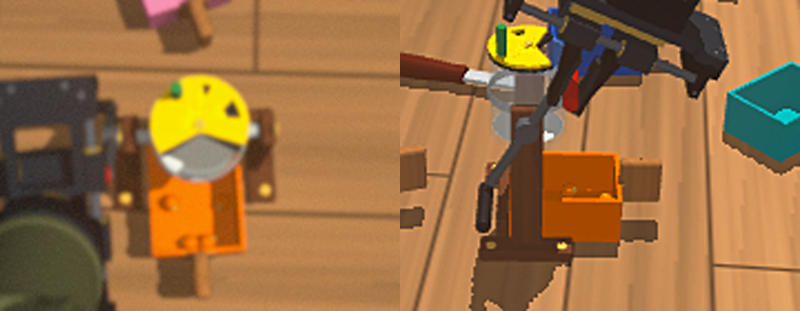

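The jar's floor is grey and empty at about (530,125). Three knobs show in the box, and the dial opening still faces front. Now I release and retreat.

```bash
python3 -m creep '[{"wx":0,"wy":0,"wz":0,"tx":0,"ty":0,"tz":0,"gripper":-0.3},{"wx":0,"wy":0,"wz":0,"tx":0,"ty":0,"tz":0,"gripper":-0.3},{"wx":0,"wy":0,"wz":0,"tx":0,"ty":-4,"tz":0,"gripper":-0.3},{"wx":0,"wy":0,"wz":0,"tx":0,"ty":-4,"tz":0,"gripper":-0.3},{"wx":0,"wy":0,"wz":0,"tx":0,"ty":-4,"tz":-10,"gripper":-0.3}]'; python3 -m creep '[{"wx":0,"wy":0,"wz":0,"tx":0,"ty":0,"tz":-20,"gripper":-0.3},{"wx":0,"wy":0,"wz":0,"tx":0,"ty":0,"tz":-45,"gripper":-0.3},{"wx":0,"wy":0,"wz":0,"tx":0,"ty":0,"tz":-70,"gripper":-0.3},{"wx":0,"wy":0,"wz":0,"tx":20,"ty":0,"tz":-80,"gripper":-0.3},{"wx":0,"wy":0,"wz":0,"tx":40,"ty":0,"tz":-80,"gripper":-0.3}]'; python3 -m creep '[{"wx":0,"wy":0,"wz":0,"tx":30,"ty":0,"tz":0,"gripper":-0.3},{"wx":0,"wy":0,"wz":0,"tx":60,"ty":0,"tz":0,"gripper":-0.3},{"wx":0,"wy":0,"wz":0,"tx":90,"ty":0,"tz":0,"gripper":-0.3},{"wx":0,"wy":0,"wz":0,"tx":110,"ty":0,"tz":0,"gripper":-0.3},{"wx":0,"wy":0,"wz":0,"tx":110,"ty":0,"tz":0,"gripper":-0.3}]'
python3 - <<'E'
from calc import *
st(); im=[]
for c in ('top','side'):
    p,hsv,X,ok=cloud(c)
    print(c,[(np.round(r["point"],3),round(r["confidence"],2)) for r in nets.look_for("ball1",c)])
    P=sel(X,ok,hsv,(0,4),190,80,(.48,.05,.15),(.62,.17,.25)); print("red",np.median(P,0),rect(P))
    for q in ("blue_box","chisel","oilstone","jar_mouth"): print(q,[np.round(r["point"],3).tolist() for r in nets.place_of(q,c)[:1]])
    im.append(cv2.resize(p[160:300,240:420] if c=="top" else p[190:330,250:430],(400,311),interpolation=cv2.INTER_CUBIC))
cv2.imwrite('pics/b8.png',np.hstack(im)[:,:,::-1])
E
```

```text
time_s: 21.35
tool_pos: [0.5455, 0.1176, 0.209]
tool_rot: [155.4, -0.1, 95.3]
force: [0.1, -1.0, -0.1]
grip_width: 0.0294
grasp_force: 0.0
time_s: 21.77
tool_pos: [0.5104, 0.1545, 0.2881]
tool_rot: [154.8, -0.1, 95.2]
force: [-0.2, 0.7, 0.2]
grip_width: 0.0304
grasp_force: 0.0
time_s: 22.18
tool_pos: [0.4976, 0.2701, 0.2848]
tool_rot: [155.1, -0.2, 95.8]
force: [0.0, -0.1, 0.6]
grip_width: 0.0302
grasp_force: 0.0
t 22.18 tcp [497.6 270.1 284.8] [155.1  -0.2  95.8] F [ 0.  -0.1  0.6] w 30.2 gf 0.0
top [(array([0.549, 0.033, 0.013]), 0.62), (array([0.515, 0.022, 0.017]), 0.53), (array([0.514, 0.004, 0.018]), 0.45), (array([ 0.554, -0.015,  0.019]), 0.43)]
red [0.54873834 0.11048019 0.2215407 ] (array([548.9, 111.4]), array([11.1, 58.4]), 5.0)
blue_box [[0.541, -0.307, -0.003]]
chisel [[0.715, -0.231, 0.004]]
oilstone [[0.731, 0.232, 0.0]]
jar_mouth [[0.592, 0.008, 0.195]]
side [(array([ 0.548, -0.281,  0.028]), 0.69)]
red [0.54718341 0.12086356 0.22110067] (array([547.7, 112.3]), array([11.6, 64.4]), 4.1)
blue_box [[0.544, -0.317, -0.0]]
chisel [[0.711, -0.234, -0.002]]
oilstone [[0.734, 0.237, -0.001]]
jar_mouth [[0.589, 0.014, 0.194]]
```

View pics/b8.png

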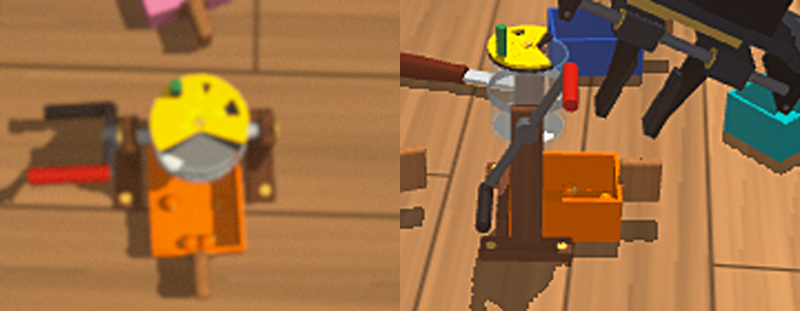

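The network finds four knobs inside the box. The jar is upright and empty, the red pin is back at its starting position, the dial is at the large opening, and the bystanders have not moved.

```bash
python3 -c "
from cell import env
print(env.sign_off())"
```

```text
the job is handed in; nothing more can be done
None
```

I handed the job in at about 22 s with all four knobs in the orange box under the jar, the jar upright, the dial at its large opening, and the blue box, chisel and oilstone unmoved; no verdict came back.

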